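Set the drive box selector and snap its guard cap on

TASK

Turn the selector on the drive box to the position marked by the round stud and let go of it. Then put the loose guard cap over the selector, press it straight down until it snaps onto the round boss, and keep pressing: finish while still holding the cap pressed firmly down, so that the rubber gasket under its rim stays squeezed. Do not push the other things on the bench about.

Things in the scene. Friction and masses are not known exactly. Their poses are not given: they have to be found in the camera images.
- seat (a point): On the drive box, a fixed grey metal box, 160 x 160 mm, flat top 60 mm above the bench; it stands elsewhere and turned otherwise each time. The point lies on the vertical axis shared by selector, boss and gasket, at the free gasket's top, 5 mm above the box top. Axes x, y parallel to the box's sides, z up.
- boss_top (a point): Centre of the top of the round aluminium boss on the box, 26 mm above the box top. The boss is 76 mm across, chamfered to 64 mm over its top 6 mm. Four sprung wedge-nosed steel catches stand 3.5 mm out of its side, their points 11 mm above the box top, on the box's diagonals: they are the snap, and keep the cap on.
- gasket (a joint): Black rubber gasket, 100 mm across, round the foot of the boss; the cap's rim lands on it. Value: how far it is squeezed down, 0 (free) to 0.004 m (full). Springy: about 2 N to start, 8 N at 2 mm, 14 N at 4 mm, then a hard stop. The cap's weight alone does not squeeze it.
- selector (a joint): Selector knob on the boss, rad, counter-clockwise from above positive, 0 when its pointer is along the seat's x axis. Sprung detents at -1.05, -0.35, 0.35, 1.05 (it centres in the nearest), stops at +-1.25. Needs up to about 0.06 N m. The stud marks the detent at 0.35; thin ticks mark the others. Starts at -1.05 or -0.35.
- selector_grip (a point): On the knob's axis, half-way up its grip bar: a black bar 40 mm long, 12 mm thick, 20 mm high (foot 92 mm, top 112 mm above the bench), on a disc 38 mm across, 6 mm thick, on the boss. x runs along the bar to its pointer end, which has a white line on its top and end. Pinch across the 12 mm.
- mark (a point): Top of the round black stud, 11 mm across, 3 mm high, on the box top, 61 mm from the selector's axis; the pointer end of the knob must point to it. The other three positions have thin straight ticks, 12 x 2.5 mm.
- guard_mid (a point): Middle (half-way up, on the axis, z up) of the loose guard cap: a plain light grey metal cup, mouth down on the bench, about 0.14 kg, 84 mm high in all: cup 90 mm across and 60 mm high, on it a solid round grip 26 mm across, 24 mm high (grip centre 30 mm, cup's top face 18 mm above this point). Any turn about the vertical will do.
- guard_rim (a point): Centre of the cap's open mouth, at its rim, 42 mm below guard_mid. Inside it is 56 mm deep and clears the knob; a lip in the mouth, 79 mm bore, 3.5 mm high, must pass the catches. The rim meets them about 8 mm above the seat point; the push rises to 6 to 9 N and drops suddenly about 5 mm above the seat; the rim then goes down onto the gasket.
- chuck: Bystander: steel three-jaw chuck, 124 mm across, 81 mm high, beyond the work; origin at the centre of its underside.
- backplate: Bystander: flat steel ring, 130 mm across, 18 mm high; origin at the centre of its underside.
- nut_tray: Bystander: small wooden tray of T-nuts, 130 x 170 x 35 mm; origin at the centre of its underside.
- wrench: Bystander: steel wrench, 170 mm long, lying flat at the left of the work; origin on its underside.
Mind the look-alikes: they are no part of the job. Leave any green look-alike of the part that bears seat alone. What is shaped like the part that bears guard_mid but red is not meant.

How it is judged:
By the outcome, as a careful person would: the job done as asked, in the order asked, and still so for the second after the job is handed in, while the arm keeps its last pose, push and grip.
It also fails if it takes over 59 s, if anything falls off the work surface, if the arm or the gripper's body presses on something with over 40 N, if the wrist force passes 120 N, or if a joint passes its speed limit or range.

ROBOT

A 6-joint arm with a two-finger parallel gripper is mounted at the origin on the work surface. World frame = base frame: x ahead of the robot, y to its left, z up, the work surface at z = 0. Lengths are in m, angles in degrees, forces in N, time in s.
With the tool pointing down it reaches from about 0.4 to 0.825 m from the base axis. Payload 7 kg.
Tool frame: the origin (TCP) lies at the very end of the fingers, on their centre line; the grasp point (between the pads) lies 19 mm behind it (r.grasp_offset is the z of the grasp point in the tool frame, in m); z points along the fingers, y is the direction in which the jaws open and shut (so a half turn about z gives the same grasp; the last joint's range is limited). The gripper opens to 88 mm and grips with 3 to 60 N. Pads are 19 mm wide; open, the fingers measure 130 mm over their backs; the gripper's body (78 mm by 193 mm) begins 47 mm behind the grasp point.
Start: joints at [-56.889, 20.546, 0.682, 0, -70.136, -16.507], TCP at [0.193, -0.647, 0.227] pointing down, gripper open.
Joint ranges: [-176.03, 176.03], [-82.01, 121.73], [-58.28, 71.71], [-173.87, 95.51], [-174.79, -0.11], [-173.66, 173.66]. Speed limits (degrees/s): [136.94, 136.94, 172.46, 180, 180, 180].

INTERFACE

Orientations are given as [roll, pitch, yaw] about the fixed x, y, z axes, in that order (R = Rz(yaw) Ry(pitch) Rx(roll)).
In Python, from plant import r gives the robot as it stands.
- The arm moves only by the tool carry_out, never from a script. Its argument "plan" is a list of rows, each a list of 6 numbers: the shift along the world's x, y, z in m, then the turn, a rotation vector about the world's x, y, z in rad. In form: [[tx, ty, tz, wx, wy, wz], ...]. A call has 1 to 12 rows; each row shifts and turns the pose as measured when the row begins; what a row does not reach is not made up. A row lasts 1/12 s, in which the tool goes at most 41.7 mm and 7.16 degrees, less where a joint would pass 70% of its speed; a pose out of reach is approached as far as the arm can. A call with a gripper value outside its range is refused whole. "fingers" is the closure, from -1 (fully open) to 1 (shut), set as the call begins (left out, the last holds). The fingers move at their own pace and stop on an object; "force" is the grip in N (left out, the last holds). Time passes only in rows, so rows that do not move let the fingers close. It gives the time, the measured TCP pose, the force and the opening at its end, in the units of the state.
- r.get_state(): the state, without advancing time (a new reading comes with each control period).
- r.capture(name): name is "scene" or "top" or "wrist"; returns the picture (400x640x3 uint8, red, green, blue); there is no depth.
- r.camera_model(name): a dict with "fov_y" (degrees; the focal length in pixels is half the picture's height over the tangent of half this angle, whatever the lens; pixels are square), "cx", "cy" (the principal point, pixels), "k1" (the pictures are not rectified: a ray, as slopes to the right and down, at radius r is drawn at 1 + k1 r^2 times it, then the intrinsics apply), "R" (3x3) and "t" (3): a world point X has camera coordinates R X + t; the wrist camera has in their place "mount" (4x4, takes a point from camera to tool coordinates, whose origin is the TCP and whose axes are the flange's). Camera axes: x right, y down, z forward; pixel columns grow to the right and rows downward; lengths in m; the calibration is good to about 2 mm. A picture is of the moment at which its call begins: read the wrist's pose just before it. camera_model takes no time and is no camera call.
- r.close_job(): hands the job in, once; it reports no verdict.
The state is a dict: "time_s": time; "joints": joint angles; "qd": joint speeds; "joint_torque": joint torques, N m; "tcp_pos": TCP position; "eef_rot": TCP orientation; "contact_force": force on the tool from outside, world axes, zero at the start; "moment": the same for the moment, N m; "gripper_width": finger opening in m.
Only numpy, scipy, OpenCV 4.12 (cv2) and the standard library are available. Lean on these libraries where they do the work, as an engineer would, in place of code of your own. Each camera call takes 0.05 s, during which the arm holds its last target.

## Working session

There is one attempt and no reset: what is moved stays moved. The work goes in short steps, Python scripts to look and compute and a tool call to move; the robot and the scene stay as the last step left them, time stands still between calls to the robot, and variables do not carry over. Pictures are saved under pics/ and viewed, and the job is handed in when it is done.

Besides the shell and the picture viewer there is one more tool, called as name(argument=value, ...) on one line, values as JSON. carry_out: Moves the arm, as the interface text tells. Its arguments: {"type":"object","properties":{"plan":{"type":"array"},"fingers":{"type":"number"},"force":{"type":"number"}},"required":["plan"]}

```bash
ls; mkdir -p pics; python3 - <<'E'
from plant import r
import cv2,numpy as np
print(r.get_state())
for n in("scene","top","wrist"):
    print(n,r.camera_model(n))
    cv2.imwrite(f"pics/{n}0.png",r.capture(n)[:,:,::-1])
print(r.grasp_offset)
E
```

```text
pics
{'time_s': 0.0, 'joints': array([-5.68887988e+01,  2.05904803e+01,  6.31980667e-01, -1.96774950e-02,
       -7.01354825e+01, -1.65111924e+01]), 'qd': array([-0.03357479, -0.0321938 ,  0.00356341,  0.03372306, -0.03924687,
       -0.03295666]), 'joint_torque': array([ 3.62684923e-04, -5.82724857e+01,  2.93056870e+01,  6.99741483e+00,
        6.79255289e-03, -1.20662326e-04]), 'tcp_pos': array([ 0.19271182, -0.64638067,  0.22562124]), 'eef_rot': array([ 1.79904636e+02, -8.97727858e-03, -1.63406685e+02]), 'contact_force': array([-0.71092019, -0.05709523, -1.22351652]), 'moment': array([ 0.00843392, -0.02809891,  0.03972139]), 'gripper_width': 0.08739354413971415}
scene {'fov_y': 45.481951510689456, 'cx': 323.83557176300377, 'cy': 195.1814803089568, 'k1': -0.10415793086798487, 'R': array([[ 0.37308381,  0.92769503,  0.01379842],
       [ 0.54444747, -0.20686538, -0.81288601],
       [-0.7512559 ,  0.31078712, -0.58225934]]), 't': array([-0.27559855, -0.22266951,  2.08599244])}
top {'fov_y': 57.630890163789275, 'cx': 315.42565198569156, 'cy': 202.73571607219253, 'k1': 0.007755730761160327, 'R': array([[-0.02188345, -0.99974704,  0.00519284],
       [-0.99394538,  0.02119647, -0.10781137],
       [ 0.10767403, -0.00752068, -0.99415781]]), 't': array([0.06882044, 0.58819935, 1.16870346])}
wrist {'fov_y': 70.23567840574505, 'cx': 318.72558398491185, 'cy': 200.18255577469105, 'k1': -0.027289099125021116, 'mount': array([[-4.16857982e-04, -9.54137758e-01, -2.99367608e-01,
         8.12756639e-02],
       [ 9.99999885e-01, -4.69124041e-04,  1.02719955e-04,
         5.11268913e-05],
       [-2.38449529e-04, -2.99367530e-01,  9.54137844e-01,
        -1.57219833e-01],
       [ 0.00000000e+00,  0.00000000e+00,  0.00000000e+00,
         1.00000000e+00]])}
-0.0188
```

View pics/scene0.png

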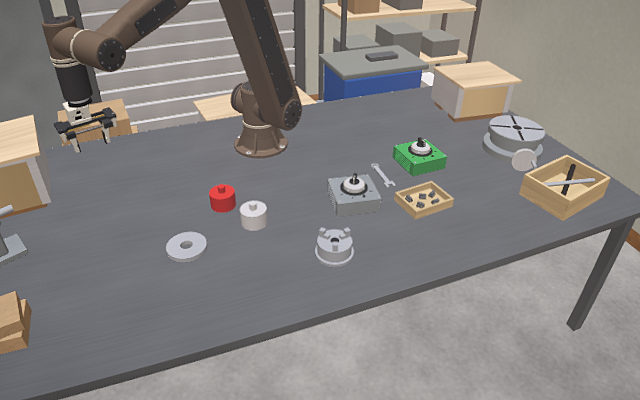

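View pics/top0.png

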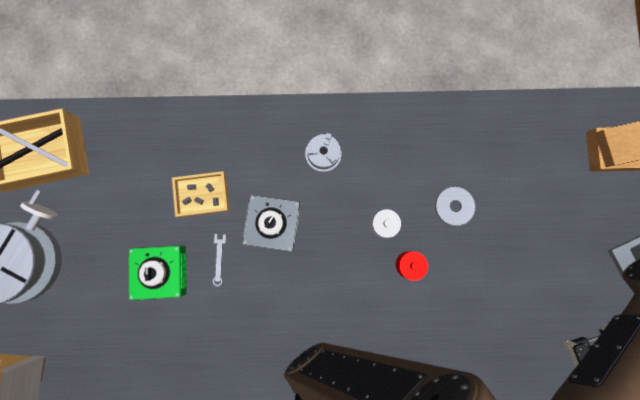

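View pics/wrist0.png

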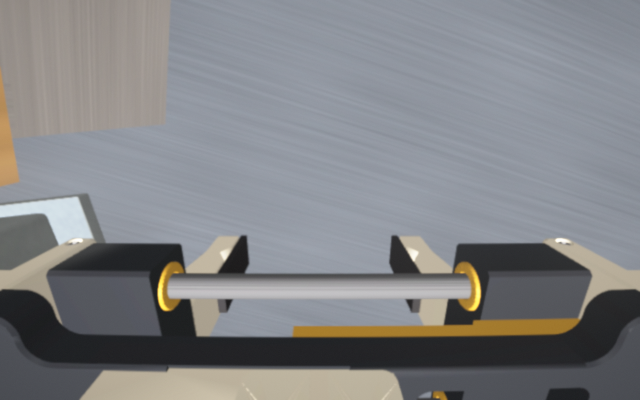

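Candidates in the top view are the boxes, grey at (271,222) and green at (155,272), and the caps, light grey at (387,223) and red at (413,266). By the description I want the grey box and the grey cap. I'll check both in close crops.

```bash
cat > h.py <<'E'
import numpy as np,cv2
from scipy.spatial.transform import Rotation as Ro
from plant import r
def cam(name,st=None):
    m=r.camera_model(name); f=200/np.tan(np.radians(m["fov_y"]/2))
    if name=="wrist":
        T=np.eye(4);T[:3,:3]=Ro.from_euler("xyz",st["eef_rot"],degrees=True).as_matrix();T[:3,3]=st["tcp_pos"]
        W=T@np.array(m["mount"]);R=W[:3,:3].T;t=-R@W[:3,3]
    else: R=np.array(m["R"]);t=np.array(m["t"])
    K=np.array([[f,0,m["cx"]],[0,f,m["cy"]],[0,0,1]])
    return K,np.array([m["k1"],0,0,0,0.]),R,t
def ray(c,px):
    K,d,R,t=c
    n=cv2.undistortPoints(np.array(px,float).reshape(-1,1,2),K,d).reshape(-1,2)
    v=np.c_[n,np.ones(len(n))]@R
    return -R.T@t,v
def onz(c,px,z):
    o,v=ray(c,px); return o+v*((z-o[2])/v[:,2])[:,None]
def proj(c,X):
    K,d,R,t=c
    return cv2.projectPoints(np.array(X,float).reshape(-1,3),cv2.Rodrigues(R)[0],t,K,d)[0].reshape(-1,2)
E
python3 - <<'E'
from h import *
im=cv2.imread("pics/top0.png")
a=cv2.resize(im[182:262,231:311],(400,400),interpolation=cv2.INTER_CUBIC)
b=cv2.resize(im[182:262,347:427],(400,400),interpolation=cv2.INTER_CUBIC)
cv2.imwrite("pics/crop1.png",np.hstack([a,b]))
c=cam("top")
print(onz(c,[[271,222]],.112),onz(c,[[387,223]],.084),onz(c,[[387,223]],.06),onz(c,[[413,266]],.084))
hsv=cv2.cvtColor(im,cv2.COLOR_BGR2HSV)
m=((hsv[...,2]>200)&(hsv[...,1]<40)).astype(np.uint8)
for ct in cv2.findContours(m,0,1)[0]:
    if cv2.contourArea(ct)>60: print(cv2.minEnclosingCircle(ct),cv2.contourArea(ct))
E
```

```text
[[0.52447644 0.19388027 0.112     ]] [[ 0.51509994 -0.16678982  0.084     ]] [[ 0.51625257 -0.17166824  0.06      ]] [[ 0.38020464 -0.24160528  0.084     ]]
((7.32608699798584, 286.0), 15.801098823547363) 354.5
((150.91061401367188, 272.6983337402344), 12.310054779052734) 417.5
((217.0561065673828, 257.4950256347656), 22.588897705078125) 151.5
((20.763065338134766, 254.67247009277344), 24.147003173828125) 890.5
((3.200000047683716, 235.0), 10.499624252319336) 100.0
((270.0, 222.0), 12.206655502319336) 401.5
((386.6764831542969, 223.0294189453125), 14.033228874206543) 561.0
((31.174999237060547, 214.4562530517578), 13.91102409362793) 116.0
((455.125, 205.875), 18.90859603881836) 1042.5
((322.54638671875, 151.24742126464844), 18.089197158813477) 669.0
((33.5, 147.5), 37.79560089111328) 128.0
```

View pics/crop1.png

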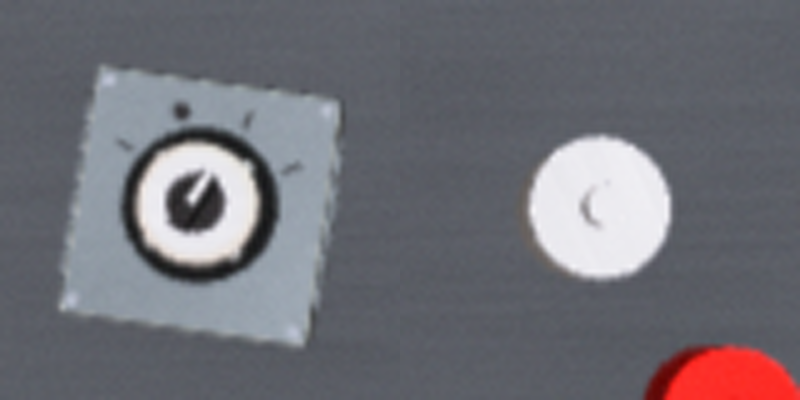

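The crops confirm it. On the grey box the knob is at about crop (195,203), the stud is up-left at (182,110), and there are ticks at (125,143), (248,120) and (290,168). The white pointer is up-right at the -0.35 detent. The grey cap stands alone, with its grip at about (598,205). I'll move towards the cap for a close look, then go on to the box.

carry_out(plan=[[0.022,0.034,0.002,0,0,-0.06],[0.022,0.034,0.002,0,0,-0.06],[0.022,0.034,0.002,0,0,-0.06],[0.022,0.034,0.002,0,0,-0.06],[0.022,0.034,0.002,0,0,-0.06],[0.022,0.034,0.002,0,0,-0.06],[0.022,0.034,0.002,0,0,-0.06],[0.022,0.034,0.002,0,0,-0.06],[0.022,0.034,0.002,0,0,-0.06],[0.022,0.034,0.002,0,0,-0.06],[0.022,0.034,0.002,0,0,-0.06],[0.022,0.034,0.002,0,0,-0.06]], fingers=-1)

```text
time_s: 1.15
tcp_pos: [0.4546, -0.2276, 0.2446]
eef_rot: [179.5, -0.3, 152.8]
contact_force: [1.5, -0.3, -0.0]
gripper_width: 0.0877
```

carry_out(plan=[[0.025,0.025,0,0,0,0],[0.025,0.025,0,0,0,0],[0.01,0.008,0,0,0,0],[0,0,0,0,0,0],[0,0,0,0,0,0]])

```text
time_s: 1.57
tcp_pos: [0.5199, -0.159, 0.245]
eef_rot: [179.4, -0.2, 153.0]
contact_force: [0.3, 0.4, 0.2]
gripper_width: 0.0881
```

```bash
python3 - <<'E'
from h import *
import pickle
s=r.get_state();im=r.capture("wrist")[:,:,::-1]
cv2.imwrite("pics/w1.png",im);pickle.dump(s,open("w1.pkl","wb"));print(s["tcp_pos"],s["eef_rot"],s["joints"])
E
```

```text
[ 0.51988646 -0.15898485  0.24500121] [179.42492259  -0.23069806 153.02004361] [   3.19823546    7.56075042  -13.96395384   -0.65946951  -68.386929
 -119.93691331]
```

View pics/w1.png

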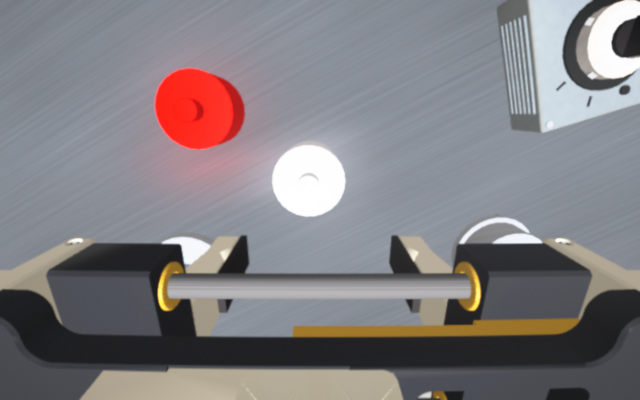

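The wrist view shows the grey cap as a bright disc at (309,181). The red cap is up-left at (198,109) and the drive box's corner is at upper right. I'll measure the cap's top face.

```bash
cat >> h.py <<'E'
def capfit(c,im,guess,z=.06,thr=200):
    hsv=cv2.cvtColor(im,cv2.COLOR_BGR2HSV)
    m=((hsv[...,2]>thr)&(hsv[...,1]<30)).astype(np.uint8)
    best=None
    for ct in cv2.findContours(m,cv2.RETR_EXTERNAL,cv2.CHAIN_APPROX_NONE)[0]:
        if cv2.contourArea(ct)>800 and cv2.pointPolygonTest(ct,guess,False)>0: best=ct
    P=onz(c,best.reshape(-1,2),z)[:,:2]
    A=np.c_[2*P,np.ones(len(P))];b=(P**2).sum(1)
    x=np.linalg.lstsq(A,b,rcond=None)[0];R=np.sqrt(x[2]+x[0]**2+x[1]**2)
    return x[:2],R,np.std(np.linalg.norm(P-x[:2],axis=1))
E
python3 - <<'E'
from h import *
import pickle
c=cam("wrist",pickle.load(open("w1.pkl","rb")));im=cv2.imread("pics/w1.png")
for t in (190,210,230,245): print(t,capfit(c,im,(309.,165.),thr=t))
print(onz(c,[[309,181]],.084))
print(capfit(cam("top"),cv2.imread("pics/top0.png"),(380.,223.),thr=210))
cv2.imwrite("pics/w1c.png",cv2.resize(im[130:230,250:370],None,fx=5,fy=5))
E
```

```text
190 (array([ 0.51495235, -0.16880783]), np.float64(0.04614884310654763), np.float64(0.0007304933908482573))
210 (array([ 0.51584503, -0.16914317]), np.float64(0.04509481490126564), np.float64(0.00036805046218345413))
230 (array([ 0.51579004, -0.16916302]), np.float64(0.04454047965484387), np.float64(0.0003292111065389578))
245 (array([ 0.51592332, -0.16920768]), np.float64(0.043910806182490755), np.float64(0.00035967329591902287))
[[ 0.51087314 -0.16498293  0.084     ]]Traceback (most recent call last):
  File "<stdin>", line 6, in <module>
  File "h.py", line 28, in capfit
    P=onz(c,best.reshape(-1,2),z)[:,:2]
            ^^^^^^^^^^^^
AttributeError: 'NoneType' object has no attribute 'reshape'
```

The cap's axis is at about (0.516, -0.169), and the fitted radius of 45 mm matches. Now on to the box.

carry_out(plan=[[0,0.036,0,0,0,0],[0,0.036,0,0,0,0],[0,0.036,0,0,0,0],[0,0.036,0,0,0,0],[0,0.036,0,0,0,0],[0,0.036,0,0,0,0],[0,0.036,0,0,0,0],[0,0.036,0,0,0,0],[0,0.036,0,0,0,0],[0,0.02,0,0,0,0],[0,0,0,0,0,0],[0,0,0,0,0,0]])

```text
time_s: 2.62
tcp_pos: [0.5115, 0.1819, 0.245]
eef_rot: [179.5, -0.3, 151.6]
contact_force: [-0.8, -1.0, -0.1]
gripper_width: 0.0877
```

```bash
python3 - <<'E'
from h import *
import pickle
s=r.get_state();im=r.capture("wrist")[:,:,::-1]
cv2.imwrite("pics/w2.png",im);pickle.dump(s,open("w2.pkl","wb"));print(s["tcp_pos"],s["eef_rot"],s["joints"])
E
```

```text
[0.51151449 0.18188848 0.24498299] [179.51222841  -0.31859542 151.6456742 ] [  39.90850351    7.30906717  -14.32357284   -0.51388711  -68.03305084
 -158.07334411]
```

View pics/w2.png

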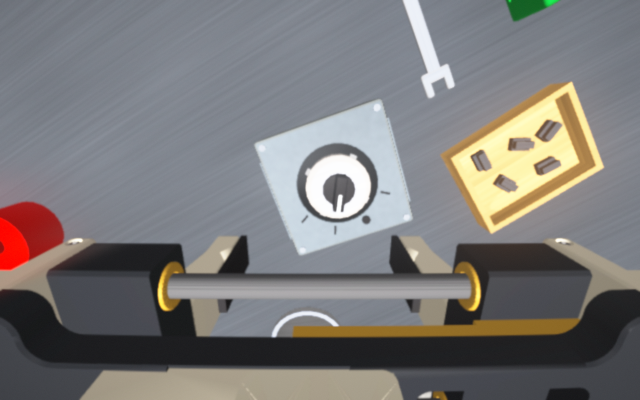

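The wrist view shows the grey box with the knob at (338,190), its white pointer running down to (340,210), and the stud at (366,220). The ticks are at (305,218), (335,230) and (385,193). The box corners are at (258,145), (379,102), (411,217) and (303,253). I'll measure each of these.

```bash
python3 - <<'E'
from h import *
import pickle
c=cam("wrist",pickle.load(open("w2.pkl","rb")));im=cv2.imread("pics/w2.png")
g=im.max(axis=2)
def circ(P):
    A=np.c_[2*P,np.ones(len(P))];b=(P**2).sum(1)
    for _ in range(4):
        x=np.linalg.lstsq(A,b,rcond=None)[0];R=np.sqrt(x[2]+x[0]**2+x[1]**2)
        e=abs(np.linalg.norm(P-x[:2],axis=1)-R);k=e<max(np.percentile(e,80),.0008) if len(e)>20 else e<9
        P=P[k];A=A[k];b=b[k]
    return x[:2],R,e.std(),len(P)
# gasket: dark blob outer contour
m=(g<95).astype(np.uint8);m[240:]=0
for ct in cv2.findContours(m,cv2.RETR_EXTERNAL,cv2.CHAIN_APPROX_NONE)[0]:
    a=cv2.contourArea(ct);x,y,w,h=cv2.boundingRect(ct)
    if 250<x<420 and 90<y<250 and a>15: 
        M=cv2.moments(ct);print("dark",a,(x,y,w,h),M['m10']/M['m00'],M['m01']/M['m00'])
        if a>1000: print("gasket z.065",circ(onz(c,ct.reshape(-1,2),.065)[:,:2]))
        if 30<a<300: print(" on .063",onz(c,[[M['m10']/M['m00'],M['m01']/M['m00']]],.063))
m=(g>215).astype(np.uint8)
for ct in cv2.findContours(m,cv2.RETR_EXTERNAL,cv2.CHAIN_APPROX_NONE)[0]:
    a=cv2.contourArea(ct);x,y,w,h=cv2.boundingRect(ct)
    if a>1000 and 280<x<400 and y<250: print("boss",a,(x,y,w,h),circ(onz(c,ct.reshape(-1,2),.080)[:,:2]),circ(onz(c,ct.reshape(-1,2),.086)[:,:2]))
cv2.imwrite("pics/w2c.png",cv2.resize(im[90:260,250:420],None,fx=3.5,fy=3.5,interpolation=cv2.INTER_CUBIC))
P=onz(c,[[258,145],[379,102],[411,217],[303,253]],.06)
print(P,P.mean(0))
E
```

```text
dark 19.5 (391, 236, 9, 4) 394.4444444444444 237.6153846153846
dark 17.5 (363, 217, 6, 6) 365.8190476190476 219.18095238095236
dark 19.0 (343, 186, 4, 18) 345.0263157894737 196.47368421052633
dark 70.5 (331, 175, 16, 34) 335.36879432624113 190.52009456264776
 on .063 [[0.53223575 0.19600052 0.063     ]]
dark 496.5 (299, 147, 78, 75) 347.4726418261161 184.99194360523666
[[0.43926294 0.1407124  0.06      ]
 [0.46363864 0.28821632 0.06      ]
 [0.61116314 0.26546325 0.06      ]
 [0.58921092 0.11792824 0.06      ]] [0.52581891 0.20308005 0.06      ]
```

View pics/w2c.png

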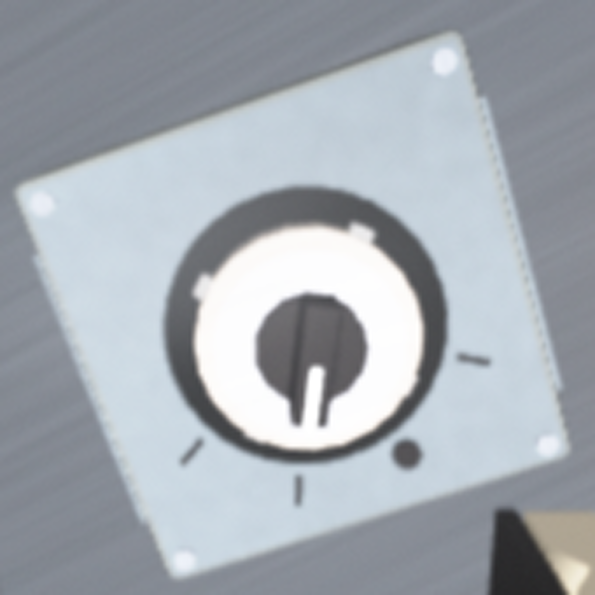

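```bash
python3 - <<'E'
from h import *
import pickle
c=cam("wrist",pickle.load(open("w2.pkl","rb")));im=cv2.imread("pics/w2.png")
P=onz(c,np.array([[17,188],[458,32],[568,452],[178,578]])/3.5-.4+[250,90],.06)[:,:2]
print(P.round(4),P.mean(0),[np.linalg.norm(P[i]-P[i-1]).round(4) for i in range(4)])
for i in range(4): d=P[i]-P[i-1];print(np.degrees(np.arctan2(d[1],d[0])))
# gasket: radial profile around approx centre, outer edge bright->dark
g=im.max(axis=2).astype(np.float32)
def circ(P):
    k=np.ones(len(P),bool)
    for _ in range(5):
        Q=P[k];A=np.c_[2*Q,np.ones(len(Q))];b=(Q**2).sum(1)
        x=np.linalg.lstsq(A,b,rcond=None)[0];R=np.sqrt(x[2]+x[0]**2+x[1]**2)
        e=abs(np.linalg.norm(P-x[:2],axis=1)-R);k=e<.001
    return x[:2],R,e[k].std(),k.sum(),len(P)
cen=np.array([337.,182.]);E=[]
for a in np.radians(np.arange(0,360,3)):
    rr=np.arange(30,46,.25);p=cen+rr[:,None]*[np.cos(a),np.sin(a)]
    v=cv2.remap(g,p[:,0].astype(np.float32),p[:,1].astype(np.float32),1).ravel()
    d=np.gradient(v);i=np.argmax(cv2.GaussianBlur(d.reshape(1,-1).astype(np.float32),(0,0),2).ravel())
    E.append(p[i])
E=np.array(E)
for z in(.065,.06):print(z,circ(onz(c,E,z)[:,:2]))
# pointer & stud & ticks
q=lambda x,y:[x/3.5-.4+250,y/3.5-.4+90]
print("stud",onz(c,[q(407,454)],.063),"line",onz(c,[q(316,368),q(312,428)],.112),"ticks",onz(c,[q(192,453),q(298,490),q(474,359)],.06))
print("bar top far end",onz(c,[q(306,297),q(341,299)],.112))
E
```

```text
[[0.4356 0.1381]
 [0.4612 0.2912]
 [0.6139 0.2655]
 [0.5898 0.1137]] [0.5251407  0.20211456] [np.float64(0.1562), np.float64(0.1553), np.float64(0.1549), np.float64(0.1538)]
171.01425329513626
80.49154449417456
-9.534380995582971
-99.01685159973636
0.065 (array([0.52527419, 0.20153053]), np.float64(0.04951859872085831), np.float64(0.00010164473579369844), np.int64(120), 120)
0.06 (array([0.52653523, 0.20127181]), np.float64(0.05025188791606456), np.float64(0.00010314992754843667), np.int64(120), 120)
stud [[0.58474267 0.21278721 0.063     ]] line [[0.52537227 0.20140397 0.112     ]
 [0.54198536 0.19150075 0.112     ]] ticks [[0.54777451 0.14336135 0.06      ]
 [0.57948588 0.17081922 0.06      ]
 [0.56470525 0.24960597 0.06      ]]
bar top far end [[0.50439265 0.20881251 0.112     ]
 [0.50990398 0.21770619 0.112     ]]
```

Everything agrees. The seat axis is at about (0.5253, 0.2015), with the gasket radius measured at 49.5 mm. The box is turned by -9.3°, the stud is 60.5 mm out at 10.8°, and the pointer is at about -30°, so the selector is at -0.35. Next I'll centre over the knob and level the tool.

```bash
cat >> h.py <<'E'
def togo(pos,yaw):
    s=r.get_state();Rc=Ro.from_euler("xyz",s["eef_rot"],degrees=True)
    Rd=Ro.from_euler("xyz",[180,0,yaw],degrees=True)
    print("t",s["time_s"],"d",(np.array(pos)-s["tcp_pos"]).round(4),"w",(Rd*Rc.inv()).as_rotvec().round(4),"F",s["contact_force"].round(2),"M",s["moment"].round(3),"w",s["gripper_width"].round(4),"j6",s["joints"][5].round(1))
E
python3 -c "
from h import *
togo([.5253,.2015,.095],150.6)"
```

```text
Traceback (most recent call last):
  File "h.py", line 35, in togo
    print("t",s["time_s"],"d",(np.array(pos)-s["tcp_pos"]).round(4),"w",(Rd*Rc.inv()).as_rotvec().round(4),"F",s["contact_force"].round(2),"M",s["moment"].round(3),"w",s["gripper_width"].round(4),"j6",s["joints"][5].round(1))
                                                                                                                                                                        ^^^^^^^^^^^^^^^^^^^^^^^^
AttributeError: 'float' object has no attribute 'round'
```

```bash
sed -i 's/s\["gripper_width"\].round(4)/round(s["gripper_width"],4)/' h.py
python3 -c "
from h import *
togo([.5253,.2015,.095],150.6)"
```

```text
t 2.6667 d [ 0.0137  0.02   -0.15  ] w [-0.0102 -0.0007 -0.0176] F [ 0.48 -0.09 -0.16] M [-0.121 -0.025 -0.009] w 0.0874 j6 -158.1
```

carry_out(plan=[[0.007,0.01,0,-0.005,0,-0.009],[0.007,0.01,-0.01,-0.005,0,-0.009],[0,0,-0.025,0,0,0],[0,0,-0.025,0,0,0],[0,0,-0.025,0,0,0],[0,0,-0.015,0,0,0],[0,0,0,0,0,0],[0,0,0,0,0,0]])

```text
time_s: 3.33
tcp_pos: [0.5299, 0.1956, 0.1391]
eef_rot: [-180.0, 0.1, 149.7]
contact_force: [0.9, 0.4, 1.2]
gripper_width: 0.0874
```

```bash
python3 -c "
from h import *
togo([.5253,.2015,.095],150.6)
cv2.imwrite('pics/w3.png',r.capture('wrist')[:,:,::-1])"
```

```text
t 3.3333 d [-0.0046  0.0059 -0.0441] w [0.0009 0.0014 0.0158] F [0.91 0.35 1.21] M [-0.044 -0.1   -0.023] w 0.0874 j6 -160.5
```

View pics/w3.png

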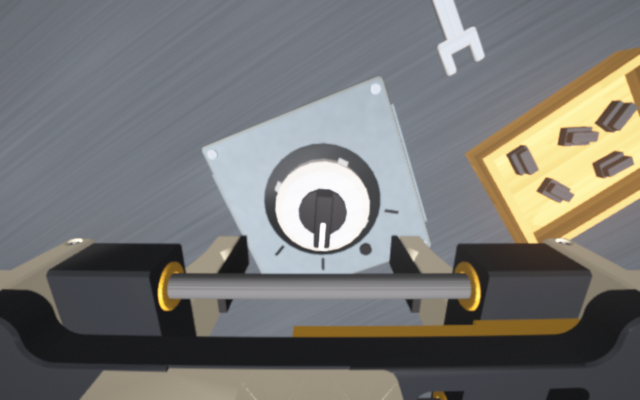

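The knob is at (322,210) between the fingers, with the pointer at (322,235) running along the fingers. The descent drifted sideways about 7 mm, so I'll correct that.

carry_out(plan=[[-0.0045,0.006,0,0,0,0.015],[0,0,0,0,0,0],[0,0,0,0,0,0]])

```text
time_s: 3.63
tcp_pos: [0.5267, 0.2025, 0.1416]
eef_rot: [179.8, 0.2, 150.6]
contact_force: [-0.1, 0.3, -0.4]
gripper_width: 0.0876
```

```bash
python3 - <<'E'
from h import *
togo([.5253,.2015,.095],150.6)
s=r.get_state();im=r.capture('wrist')[:,:,::-1].copy();cv2.imwrite('pics/w4.png',im)
c=cam("wrist",s);g=im.max(axis=2).astype(np.float32)
cen=proj(c,[.5253,.2015,.065])[0];E=[]
for a in np.radians(np.arange(130,410,3)):
    rr=np.arange(42,74,.25);p=cen+rr[:,None]*[np.cos(a),np.sin(a)]
    v=cv2.remap(g,p[:,0].astype(np.float32),p[:,1].astype(np.float32),1).reshape(1,-1)
    d=cv2.GaussianBlur(np.gradient(v[0]).reshape(1,-1).astype(np.float32),(0,0),2).ravel();E.append(p[np.argmax(d)])
P=onz(c,E,.065)[:,:2];k=np.ones(len(P),bool)
for _ in range(6):
    Q=P[k];x=np.linalg.lstsq(np.c_[2*Q,np.ones(len(Q))],(Q**2).sum(1),rcond=None)[0];R=np.sqrt(x[2]+x[0]**2+x[1]**2)
    e=abs(np.linalg.norm(P-x[:2],axis=1)-R);k=e<.0012
print(cen,x[:2],R,k.sum(),len(P),e[k].std())
print(proj(c,[.5253,.2015,.112]))
E
```

```text
t 3.6333 d [-0.0014 -0.001  -0.0466] w [-0.0009  0.0043  0.0006] F [-0.13  0.34 -0.35] M [-0.046 -0.047 -0.02 ] w 0.0876 j6 -160.5
[316.49818509 207.94142512] [0.52517743 0.2017016 ] 0.04949734563159394 94 94 9.149201650840029e-05
[[316.2109122  229.62298686]]
```

View pics/w4.png

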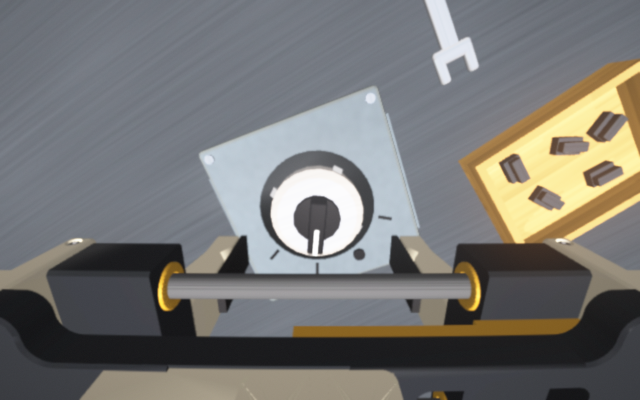

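The axis comes out again at (0.5252, 0.2017). The knob is centred between the jaws at (317,218), so I'll go down.

carry_out(plan=[[-0.0014,-0.001,-0.012,0,0.004,0],[0,0,-0.012,0,0,0],[0,0,-0.012,0,0,0],[0,0,-0.008,0,0,0],[0,0,0,0,0,0],[0,0,0,0,0,0]])

```text
time_s: 4.18
tcp_pos: [0.5261, 0.2029, 0.0974]
eef_rot: [179.6, 0.1, 150.6]
contact_force: [0.5, 0.1, 0.7]
gripper_width: 0.0876
```

```bash
python3 -c "
from h import *
togo([.5252,.2017,.095],150.6)"
```

```text
t 4.1833 d [-0.0009 -0.0012 -0.0024] w [-0.0055  0.0049 -0.0004] F [0.45 0.1  0.68] M [-0.102  0.032  0.02 ] w 0.0876 j6 -160.3
```

carry_out(plan=[[-0.001,-0.0012,-0.001,-0.005,0.005,0],[0,0,0,0,0,0],[0,0,0,0,0,0],[0,0,0,0,0,0],[0,0,0,0,0,0],[0,0,0,0,0,0],[0,0,0,0,0,0],[0,0,0,0,0,0]], fingers=1, force=20)

```text
time_s: 4.85
tcp_pos: [0.5261, 0.2023, 0.0986]
eef_rot: [179.8, 0.1, 150.6]
contact_force: [0.0, 0.1, 0.7]
gripper_width: 0.04
```

```bash
python3 -c "
from h import *
togo([.5252,.2017,.095],150.6)"
```

```text
t 4.85 d [-0.0009 -0.0006 -0.0036] w [-0.002   0.0023 -0.0007] F [0.02 0.1  0.7 ] M [ 0.013 -0.038 -0.062] w 0.04 j6 -160.3
```

carry_out(plan=[[0,0,-0.001,0,0,0],[0,0,0,0,0,0],[0,0,0,0,0,0],[0,0,0,0,0,0],[0,0,0,0,0,0],[0,0,0,0,0,0],[0,0,0,0,0,0],[0,0,0,0,0,0]])

```text
time_s: 5.52
tcp_pos: [0.5258, 0.2014, 0.0975]
eef_rot: [179.9, 0.1, 150.6]
contact_force: [-0.6, -1.4, 0.6]
gripper_width: 0.012
```

```bash
python3 -c "
from h import *
togo([.5252,.2017,.095],150.6)"
```

```text
t 5.5167 d [-0.0006  0.0003 -0.0025] w [-0.0006  0.0015 -0.0006] F [-0.56 -1.44  0.57] M [-0.443 -0.044 -0.   ] w 0.012 j6 -160.3
```

The jaws hold the 12 mm bar. Now I'll turn it counter-clockwise by about 40°, until the tool yaw is about 190.8° (= -169.2°).

carry_out(plan=[[0,0,0,0,0,0.09],[0,0,0,0,0,0.09],[0,0,0,0,0,0.09],[0,0,0,0,0,0.09],[0,0,0,0,0,0.09],[0,0,0,0,0,0.09],[0,0,0,0,0,0.06],[0,0,0,0,0,0],[0,0,0,0,0,0]])

```text
time_s: 6.27
tcp_pos: [0.5258, 0.2014, 0.0975]
eef_rot: [179.9, 0.0, -173.5]
contact_force: [-0.2, 0.1, 0.9]
gripper_width: 0.0117
```

```bash
python3 -c "
from h import *
togo([.5252,.2017,.0975],190.8)"
```

```text
t 6.2667 d [-0.0006  0.0003 -0.    ] w [-0.0013  0.0006  0.0745] F [-0.2   0.05  0.94] M [-0.357  0.002  0.027] w 0.0117 j6 -124.3
```

carry_out(plan=[[0,0,0,0,0,0.075],[0,0,0,0,0,0],[0,0,0,0,0,0]])

```text
time_s: 6.52
tcp_pos: [0.5258, 0.2013, 0.0975]
eef_rot: [179.9, 0.0, -169.5]
contact_force: [0.8, -0.3, 0.6]
gripper_width: 0.0116
```

```bash
python3 -c "
from h import *
togo([.5252,.2017,.0975],190.8)"
```

```text
t 6.5167 d [-0.0006  0.0004 -0.    ] w [-0.0012  0.0005  0.005 ] F [ 0.84 -0.33  0.57] M [-0.336 -0.049  0.027] w 0.0116 j6 -120.3
```

The yaw is on target. I'll open, rise straight up and check.

carry_out(plan=[[0,0,0,0,0,0],[0,0,0,0,0,0],[0,0,0,0,0,0],[0,0,0,0,0,0],[0,0,0,0,0,0],[0,0,0,0,0,0],[0,0,0,0,0,0],[0,0,0,0,0,0],[0,0,0,0,0,0],[0,0,0.015,0,0,0],[0,0,0.025,0,0,0],[0,0,0.035,0,0,0]], fingers=-1)

```text
time_s: 7.52
tcp_pos: [0.5214, 0.1993, 0.1666]
eef_rot: [-179.8, -0.7, -170.1]
contact_force: [0.2, 0.4, -0.7]
gripper_width: 0.0848
```

carry_out(plan=[[0,0,0.035,0,0,0],[0,0,0.03,0,0,0],[0,0,0.01,0,0,0],[0,0,0,0,0,0],[0,0,0,0,0,0]])

```text
time_s: 7.93
tcp_pos: [0.5234, 0.2, 0.2526]
eef_rot: [180.0, -0.1, -170.1]
contact_force: [-0.2, -0.1, -1.5]
gripper_width: 0.0876
```

```bash
python3 - <<'E'
from h import *
togo([.5252,.2017,.245],190.8)
s=r.get_state();im=r.capture('wrist')[:,:,::-1].copy();cv2.imwrite('pics/w5.png',im)
c=cam("wrist",s)
u,v=proj(c,[.5252,.2017,.1])[0];print(u,v)
x0,y0=int(u)-80,int(v)-80
cr=cv2.resize(im[max(y0,0):y0+160,x0:x0+160],None,fx=3.5,fy=3.5,interpolation=cv2.INTER_CUBIC);print(x0,y0)
a=np.radians(10.75)
for z,rr in((.112,.02),(.063,.061)):print(proj(c,[.5252+rr*np.cos(a),.2017+rr*np.sin(a),z]))
cv2.imwrite('pics/w5c.png',cr)
E
```

```text
t 7.9333 d [ 0.0018  0.0017 -0.0076] w [ 0.0003 -0.0024  0.0155] F [-0.17 -0.08 -1.49] M [-0.02  -0.03  -0.047] w 0.0876 j6 -120.9
319.8367438608127 188.7983746730168
239 108
[[320.13113157 209.04315974]]
[[320.36545102 226.33279179]]
```

View pics/w5c.png

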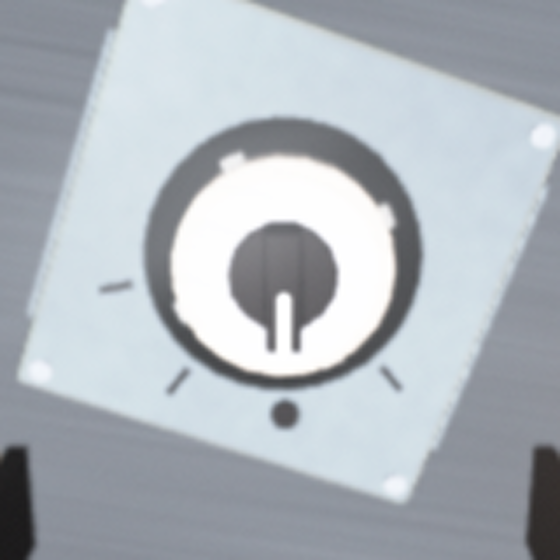

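The crop shows the pointer at (285,350) pointing straight at the stud at (285,414), so the selector is set. Next is the cap.

carry_out(plan=[[0,-0.036,0,0,0,0],[0,-0.036,0,0,0,0],[0,-0.036,0,0,0,0],[0,-0.036,0,0,0,0],[0,-0.036,0,0,0,0],[0,-0.036,0,0,0,0],[0,-0.036,0,0,0,0],[0,-0.036,0,0,0,0],[0,-0.036,0,0,0,0],[0,-0.03,0,0,0,0],[0,0,0,0,0,0],[0,0,0,0,0,0]])

```text
time_s: 8.98
tcp_pos: [0.5112, -0.1693, 0.2301]
eef_rot: [180.0, -2.0, -169.9]
contact_force: [-0.6, -0.6, -0.4]
gripper_width: 0.0876
```

```bash
python3 - <<'E'
from h import *
togo([.5159,-.1692,.15],-169)
E
```

```text
t 8.9833 d [ 0.0047  0.0001 -0.0801] w [ 0.0058 -0.0339  0.0157] F [-0.58 -0.65 -0.37] M [ 0.032 -0.113  0.049] w 0.0876 j6 -82.7
```

carry_out(plan=[[0.0047,0,-0.01,0.006,-0.034,0],[0,0,-0.02,0,0,0],[0,0,-0.02,0,0,0],[0,0,-0.02,0,0,0],[0,0,0,0,0,0],[0,0,0,0,0,0],[0,0,0,0,0,0]])

```text
time_s: 9.57
tcp_pos: [0.5126, -0.1663, 0.1514]
eef_rot: [179.8, -0.5, -169.9]
contact_force: [0.6, -0.1, -0.5]
gripper_width: 0.0876
```

```bash
python3 - <<'E'
from h import *
togo([.5159,-.1692,.063],-169)
s=r.get_state();im=r.capture('wrist')[:,:,::-1].copy();cv2.imwrite('pics/w6.png',im)
c=cam("wrist",s);g=proj(c,[.5159,-.1692,.06])[0];print(g)
for t in (205,220,235):
    try: print(capfit(c,im,(float(g[0]),float(g[1])-25),thr=t))
    except Exception as e: print(e)
E
```

```text
t 9.5667 d [ 0.0033 -0.0029 -0.0884] w [-0.0014 -0.0091  0.0149] F [ 0.62 -0.1  -0.54] M [-0.044 -0.    -0.02 ] w 0.0876 j6 -82.6
[314.63295978 207.2912555 ]
(array([ 0.51568704, -0.16947367]), np.float64(0.044724316115618876), np.float64(0.00027036770785022763))
(array([ 0.51574041, -0.16948095]), np.float64(0.04447871658110681), np.float64(0.00029475123182406976))
(array([ 0.51571996, -0.16945492]), np.float64(0.04409152632148397), np.float64(0.0002736399972814533))
```

View pics/w6.png

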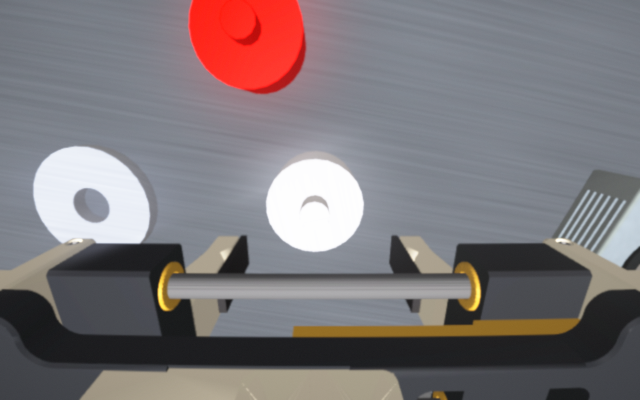

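The cap's disc is at (315,205) between the jaws. Its axis measures (0.5157, -0.1695) with radius 44.7 mm, the same as before. The red cap is clear of the fingers, so I'll go down.

carry_out(plan=[[0.003,-0.003,-0.012,-0.001,-0.009,0],[0,0,-0.014,0,0,0],[0,0,-0.014,0,0,0],[0,0,-0.014,0,0,0],[0,0,-0.01,0,0,0],[0,0,0,0,0,0],[0,0,0,0,0,0]])

```text
time_s: 10.2
tcp_pos: [0.5227, -0.1684, 0.0943]
eef_rot: [-179.8, 0.9, -169.6]
contact_force: [-0.3, 0.3, 0.5]
gripper_width: 0.0875
```

```bash
python3 - <<'E'
from h import *
togo([.5157,-.1695,.063],-169)
E
```

```text
t 10.2 d [-0.007  -0.0011 -0.0313] w [0.001  0.0159 0.011 ] F [-0.34  0.26  0.52] M [ 0.004 -0.011 -0.051] w 0.0875 j6 -82.4
```

carry_out(plan=[[-0.007,-0.001,0,0,0.016,0.011],[0,0,-0.006,0,0,0],[0,0,-0.006,0,0,0],[0,0,-0.006,0,0,0],[0,0,-0.005,0,0,0],[0,0,0,0,0,0],[0,0,0,0,0,0]])

```text
time_s: 10.78
tcp_pos: [0.5169, -0.1695, 0.0722]
eef_rot: [-179.9, 0.2, -168.9]
contact_force: [-0.1, -0.4, 0.2]
gripper_width: 0.0879
```

```bash
python3 - <<'E'
from h import *
togo([.5157,-.1695,.063],-169)
E
```

```text
t 10.7833 d [-0.0012  0.     -0.0092] w [ 0.0013  0.0032 -0.0019] F [-0.12 -0.39  0.23] M [ 0.004 -0.035  0.014] w 0.0879 j6 -81.5
```

carry_out(plan=[[-0.001,0,-0.004,0.001,0.003,0],[0,0,-0.004,0,0,0],[0,0,-0.002,0,0,0],[0,0,0,0,0,0],[0,0,0,0,0,0]])

```text
time_s: 11.2
tcp_pos: [0.5158, -0.1696, 0.061]
eef_rot: [-180.0, -0.0, -168.9]
contact_force: [0.5, -0.3, 0.8]
gripper_width: 0.0879
```

```bash
python3 - <<'E'
from h import *
togo([.5157,-.1695,.062],-169)
E
```

```text
t 11.2 d [-0.0001  0.0001  0.001 ] w [ 0.0003 -0.0006 -0.0019] F [ 0.52 -0.33  0.77] M [ 0.006 -0.002 -0.   ] w 0.0879 j6 -81.4
```

carry_out(plan=[[0,0,0.001,0,0,0],[0,0,0,0,0,0],[0,0,0,0,0,0],[0,0,0,0,0,0],[0,0,0,0,0,0],[0,0,0,0,0,0],[0,0,0,0,0,0],[0,0,0,0,0,0],[0,0,0,0,0,0],[0,0,0,0,0,0],[0,0,0,0,0,0],[0,0,0,0,0,0]], fingers=1, force=50)

```text
time_s: 12.2
tcp_pos: [0.5164, -0.1695, 0.0629]
eef_rot: [-180.0, 0.0, -168.9]
contact_force: [0.3, -1.0, -0.2]
gripper_width: 0.025
```

```bash
python3 - <<'E'
from h import *
togo([.5157,-.1695,.062],-169)
E
```

```text
t 12.2 d [-0.0007 -0.     -0.0009] w [ 0.0003  0.0009 -0.0021] F [ 0.28 -1.04 -0.2 ] M [-0.051 -0.031  0.025] w 0.025 j6 -81.4
```

The grip is firm at 25 mm. The rim is about 63 mm below the TCP. I'll lift, and recheck the seat axis from the picture taken at this same yaw, so that camera bias cancels.

carry_out(plan=[[0,0,0.01,0,0,0],[0,0,0.02,0,0,0],[0,0,0.025,0,0,0],[0,0,0.025,0,0,0],[0,0,0.025,0,0,0],[0,0,0.025,0,0,0],[0,0,0.025,0,0,0],[0,0,0.015,0,0,0],[0,0,0.01,0,0,0],[0,0,0,0,0,0],[0,0,0,0,0,0]])

```text
time_s: 13.12
tcp_pos: [0.51, -0.1696, 0.2554]
eef_rot: [179.9, -0.3, -169.0]
contact_force: [-0.2, 0.4, -2.1]
gripper_width: 0.0249
```

```bash
python3 - <<'E'
from h import *
togo([.5252,.2017,.215],-169)
s=dict(tcp_pos=[.5234,.2,.2526],eef_rot=[180,-.1,-170.1])
im=cv2.imread('pics/w5.png');c=cam("wrist",s);g=im.max(axis=2).astype(np.float32)
cen=proj(c,[.5253,.2015,.065])[0];E=[]
for a in np.radians(np.arange(0,360,3)):
    rr=np.arange(30,47,.25);p=cen+rr[:,None]*[np.cos(a),np.sin(a)]
    v=cv2.remap(g,p[:,0].astype(np.float32),p[:,1].astype(np.float32),1).reshape(1,-1)
    d=cv2.GaussianBlur(np.gradient(v[0]).reshape(1,-1).astype(np.float32),(0,0),2).ravel();E.append(p[np.argmax(d)])
P=onz(c,E,.065)[:,:2];k=np.ones(len(P),bool)
for _ in range(6):
    Q=P[k];x=np.linalg.lstsq(np.c_[2*Q,np.ones(len(Q))],(Q**2).sum(1),rcond=None)[0];R=np.sqrt(x[2]+x[0]**2+x[1]**2)
    e=abs(np.linalg.norm(P-x[:2],axis=1)-R);k=e<.0012
print(cen,x[:2],R,k.sum(),len(P),e[k].std())
im=r.capture("wrist")[:,:,::-1];cv2.imwrite("pics/w7.png",im)
E
```

```text
t 13.1167 d [ 0.0152  0.3713 -0.0404] w [-0.0003 -0.0046 -0.0006] F [-0.16  0.4  -2.13] M [ 0.074  0.004 -0.008] w 0.0249 j6 -81.4
[319.56321084 181.45051075] [0.5254976  0.20127488] 0.04944623016054859 120 120 9.526303925983831e-05
```

View pics/w7.png

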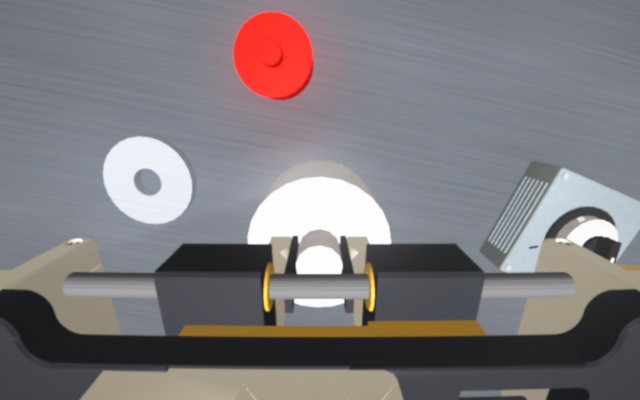

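The cap is held level at (320,240) and nothing else has moved. I'll measure where its axis sits relative to the TCP from the visible arc.

```bash
python3 - <<'E'
from h import *
s=dict(tcp_pos=[.51,-.1696,.2554],eef_rot=[179.9,-.3,-169.0])
print(r.get_state()['tcp_pos'],r.get_state()['eef_rot'])
c=cam("wrist",s);im=cv2.imread("pics/w7.png");g=im.max(axis=2).astype(np.float32)
E=[]
zt=.2554-.0029
for a in np.radians(np.arange(182,358,2)):
    rr=np.arange(50,95,.25);p=np.array([319.,243])+rr[:,None]*[np.cos(a),np.sin(a)]
    if (abs(p[:,1])>400).any():continue
    v=cv2.remap(g,p[:,0].astype(np.float32),p[:,1].astype(np.float32),1).reshape(1,-1)
    d=-cv2.GaussianBlur(np.gradient(v[0]).reshape(1,-1).astype(np.float32),(0,0),1.5).ravel()
    E.append(p[np.argmax(d)])
P=onz(c,E,zt)[:,:2];k=np.ones(len(P),bool)
for th in (.003,.0015,.001,.001,.001):
    Q=P[k];x=np.linalg.lstsq(np.c_[2*Q,np.ones(len(Q))],(Q**2).sum(1),rcond=None)[0];R=np.sqrt(x[2]+x[0]**2+x[1]**2)
    e=abs(np.linalg.norm(P-x[:2],axis=1)-R);k=e<th
    print(x[:2]-s["tcp_pos"][:2],R,k.sum(),len(P))
E
```

```text
[ 0.5100687  -0.1696616   0.25531558] [ 179.94303274   -0.25800269 -168.95977004]
[-6.64532428e-04 -5.49603204e-05] 0.04472402338008811 88 88
[-6.64532428e-04 -5.49603204e-05] 0.04472402338008811 88 88
[-6.64532428e-04 -5.49603204e-05] 0.04472402338008811 88 88
[-6.64532428e-04 -5.49603204e-05] 0.04472402338008811 88 88
[-6.64532428e-04 -5.49603204e-05] 0.04472402338008811 88 88
```

The cap's axis is 0.7 mm towards -x of the TCP, which agrees with the other measurement. The TCP target over the seat is therefore (0.526, 0.2014).

carry_out(plan=[[0.001,0.036,0,0,0,0],[0.001,0.036,0,0,0,0],[0.001,0.036,0,0,0,0],[0.002,0.036,0,0,0,0],[0.002,0.036,0,0,0,0],[0.002,0.036,0,0,0,0],[0.002,0.036,0,0,0,0],[0.002,0.036,0,0,0,0],[0.002,0.036,0,0,0,0],[0.001,0.03,0,0,0,0],[0,0,0,0,0,0],[0,0,0,0,0,0]])

```text
time_s: 14.17
tcp_pos: [0.5158, 0.1974, 0.2402]
eef_rot: [-179.8, -1.6, -169.4]
contact_force: [-0.4, -1.4, -2.5]
gripper_width: 0.0247
```

```bash
python3 - <<'E'
from h import *
togo([.5261,.2014,.195],-169)
E
```

```text
t 14.1667 d [ 0.0103  0.004  -0.0452] w [ 0.0088 -0.0271  0.0064] F [-0.42 -1.42 -2.49] M [-0.144 -0.101 -0.065] w 0.0247 j6 -119.9
```

carry_out(plan=[[0.01,0.004,0,0.008,-0.027,0.006],[0,0,-0.012,0,0,0],[0,0,-0.012,0,0,0],[0,0,-0.008,0,0,0],[0,0,0,0,0,0],[0,0,0,0,0,0]])

```text
time_s: 14.67
tcp_pos: [0.5238, 0.1983, 0.2017]
eef_rot: [-179.7, -0.4, -169.0]
contact_force: [0.1, -0.3, -1.5]
gripper_width: 0.0251
```

```bash
python3 - <<'E'
from h import *
togo([.5261,.2014,.18],-169)
cv2.imwrite("pics/s8.png",r.capture("scene")[110:260,260:460,::-1].repeat(4,0).repeat(4,1))
E
```

```text
t 14.6667 d [ 0.0023  0.0031 -0.0217] w [ 0.0061 -0.0068  0.0008] F [ 0.11 -0.34 -1.52] M [ 0.041 -0.035  0.031] w 0.0251 j6 -119.8
```

View pics/s8.png

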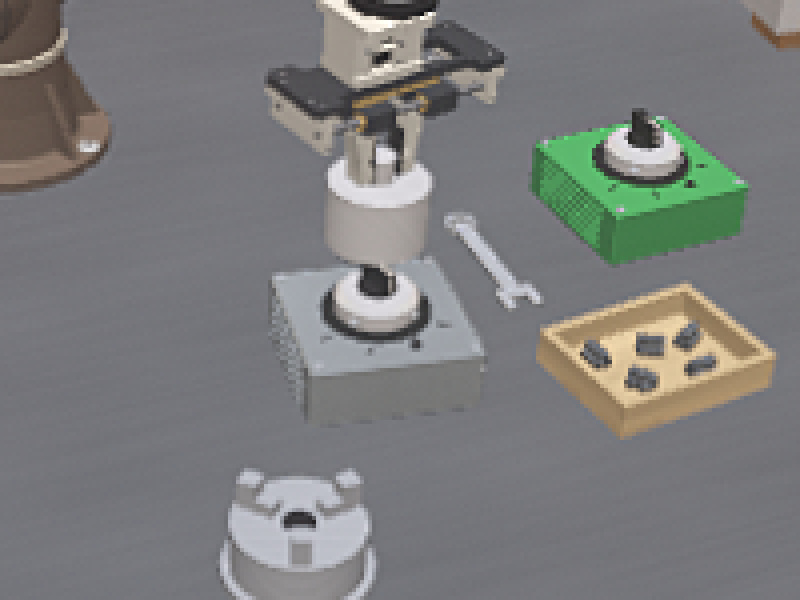

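The cap hangs level over the selector at crop (378,240), just above the knob, and the bystanders are clear. I'll correct xy and tilt and go down in small steps.

carry_out(plan=[[0.0023,0.0031,0,0.006,-0.007,0],[0,0,-0.006,0,0,0],[0,0,-0.006,0,0,0],[0,0,-0.006,0,0,0],[0,0,-0.006,0,0,0],[0,0,0,0,0,0],[0,0,0,0,0,0]])

```text
time_s: 15.3
tcp_pos: [0.5271, 0.2014, 0.1769]
eef_rot: [179.9, 0.2, -169.1]
contact_force: [-0.1, -0.6, -1.5]
gripper_width: 0.025
```

```bash
python3 - <<'E'
from h import *
togo([.5261,.2014,.15],-169)
E
```

```text
t 15.3 d [-0.001  -0.     -0.0269] w [-0.0021  0.003   0.0018] F [-0.12 -0.61 -1.54] M [ 0.007 -0.015 -0.012] w 0.025 j6 -119.9
```

carry_out(plan=[[-0.001,0,-0.003,-0.002,0.003,0],[0,0,-0.005,0,0,0],[0,0,-0.005,0,0,0],[0,0,-0.005,0,0,0],[0,0,-0.004,0,0,0],[0,0,0,0,0,0],[0,0,0,0,0,0]])

```text
time_s: 15.88
tcp_pos: [0.5259, 0.2015, 0.1524]
eef_rot: [-180.0, -0.0, -169.1]
contact_force: [-0.5, 0.2, -1.2]
gripper_width: 0.0249
```

```bash
python3 - <<'E'
from h import *
togo([.5261,.2014,.142],-169)
E
```

```text
t 15.8833 d [ 0.0002 -0.0001 -0.0104] w [ 0.0005 -0.0005  0.0015] F [-0.52  0.21 -1.17] M [ 0.008 -0.05  -0.002] w 0.0249 j6 -120.0
```

carry_out(plan=[[0,0,-0.003,0,0,0],[0,0,-0.003,0,0,0],[0,0,-0.003,0,0,0],[0,0,-0.001,0,0,0],[0,0,0,0,0,0]])

```text
time_s: 16.3
tcp_pos: [0.5261, 0.2016, 0.1417]
eef_rot: [-180.0, 0.0, -169.1]
contact_force: [0.7, -0.5, -1.2]
gripper_width: 0.0248
```

```bash
python3 - <<'E'
from h import *
togo([.5261,.2014,.138],-169)
E
```

```text
t 16.3 d [-0.     -0.0002 -0.0037] w [0.0001 0.     0.0014] F [ 0.69 -0.46 -1.16] M [ 0.012  0.011 -0.018] w 0.0248 j6 -120.0
```

The rim is past the chamfer without contact. I'll press on in small steps and watch the force.

carry_out(plan=[[0,0,-0.002,0,0,0],[0,0,-0.002,0,0,0],[0,0,-0.001,0,0,0],[0,0,-0.001,0,0,0]])

```text
time_s: 16.63
tcp_pos: [0.5264, 0.2017, 0.1355]
eef_rot: [180.0, 0.0, -169.1]
contact_force: [-0.4, -0.3, 0.3]
gripper_width: 0.0252
```

carry_out(plan=[[0,0,-0.002,0,0,0],[0,0,-0.002,0,0,0]])

```text
time_s: 16.8
tcp_pos: [0.5273, 0.202, 0.1326]
eef_rot: [180.0, 0.2, -169.0]
contact_force: [-0.7, -0.6, -1.3]
gripper_width: 0.0249
```

carry_out(plan=[[0,0,-0.002,0,0,0],[0,0,-0.002,0,0,0]])

```text
time_s: 16.97
tcp_pos: [0.5266, 0.2016, 0.1278]
eef_rot: [180.0, 0.1, -169.1]
contact_force: [-0.1, -0.3, -0.1]
gripper_width: 0.0248
```

```bash
python3 - <<'E'
from h import *
togo([.5261,.2014,.128],-169)
E
```

```text
t 16.9667 d [-0.0005 -0.0002  0.0002] w [-0.0003  0.0014  0.0011] F [-0.12 -0.29 -0.09] M [-0.109  0.087  0.022] w 0.0248 j6 -120.0
```

The TCP is at 0.128, so the rim is past the catches and at the gasket. I'll press down onto it.

carry_out(plan=[[0,0,-0.002,0,0,0],[0,0,-0.001,0,0,0],[0,0,0,0,0,0]])

```text
time_s: 17.22
tcp_pos: [0.5269, 0.2017, 0.1254]
eef_rot: [-180.0, 0.1, -169.0]
contact_force: [-4.4, 0.2, 7.6]
gripper_width: 0.0251
```

```bash
python3 - <<'E'
from h import *
togo([.5261,.2014,.124],-169)
E
```

```text
t 17.2167 d [-0.0008 -0.0003 -0.0014] w [-0.0002  0.0023  0.0005] F [-4.38  0.2   7.63] M [-0.242  1.537 -0.01 ] w 0.0251 j6 -120.0
```

carry_out(plan=[[-0.0008,-0.0003,-0.001,0,0.002,0],[0,0,-0.001,0,0,0],[0,0,-0.001,0,0,0]])

```text
time_s: 17.47
tcp_pos: [0.5269, 0.2017, 0.1249]
eef_rot: [180.0, 0.2, -169.0]
contact_force: [-5.5, -0.5, 9.5]
gripper_width: 0.0249
```

```bash
python3 - <<'E'
from h import *
togo([.5261,.2014,.124],-169)
E
```

```text
t 17.4667 d [-0.0008 -0.0003 -0.0009] w [-0.0008  0.0028 -0.0005] F [-5.5  -0.48  9.52] M [-0.307  1.892 -0.065] w 0.0249 j6 -119.9
```

The moves are compliant, so I'll command a deeper target and ease x to take off the side force.

carry_out(plan=[[-0.002,0,-0.002,0,0.003,0],[-0.002,0,-0.003,0,0,0],[-0.001,0,-0.003,0,0,0]])

```text
time_s: 17.72
tcp_pos: [0.5273, 0.2019, 0.1236]
eef_rot: [-180.0, 0.6, -168.8]
contact_force: [-10.5, -3.7, 29.7]
gripper_width: 0.0251
```

```bash
python3 - <<'E'
from h import *
togo([.5261,.2014,.124],-169)
E
```

```text
t 17.7167 d [-0.0012 -0.0005  0.0004] w [-0.0015  0.0112 -0.004 ] F [-10.46  -3.71  29.71] M [-1.423  3.727 -0.085] w 0.0251 j6 -120.1
```

The gasket is at its hard stop (TCP 0.1236, 30 N). I'll ease to a slightly lower push, level the tool and hold.

carry_out(plan=[[-0.0012,-0.0005,-0.001,-0.0015,0.011,-0.004],[-0.001,-0.0005,-0.0015,0,0.008,0]])

```text
time_s: 17.88
tcp_pos: [0.5267, 0.2015, 0.1249]
eef_rot: [179.9, -0.1, -168.9]
contact_force: [-2.3, -0.1, 8.2]
gripper_width: 0.025
```

```bash
python3 - <<'E'
from h import *
togo([.5261,.2014,.124],-169)
cv2.imwrite("pics/s9.png",r.capture("scene")[110:260,260:460,::-1].repeat(4,0).repeat(4,1))
togo([.5261,.2014,.124],-169)
cv2.imwrite("pics/t9.png",r.capture("top")[:,:,::-1])
togo([.5261,.2014,.124],-169)
E
```

```text
t 17.8833 d [-0.0006 -0.0001 -0.0009] w [-0.002  -0.0028 -0.0013] F [-2.28 -0.09  8.2 ] M [-0.095  0.571 -0.02 ] w 0.025 j6 -119.5
t 17.9333 d [-0.0007 -0.0002 -0.0008] w [-0.0021 -0.0032 -0.0015] F [-2.24 -0.65  8.84] M [-0.222  1.037 -0.023] w 0.0251 j6 -119.4
t 17.9833 d [-0.0007 -0.0002 -0.0007] w [-0.0021 -0.0029 -0.0013] F [-3.55 -0.71  8.75] M [-0.112  0.955  0.001] w 0.0249 j6 -119.5
```

View pics/s9.png

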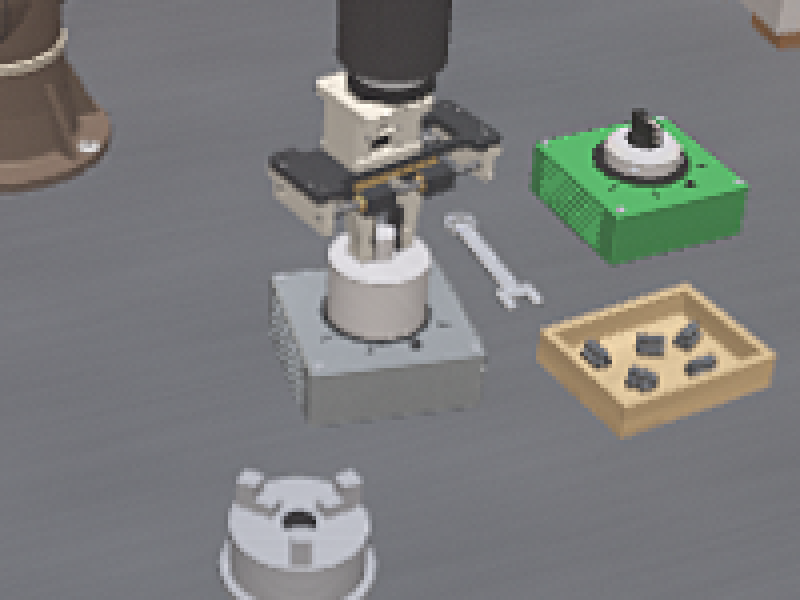

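View pics/t9.png

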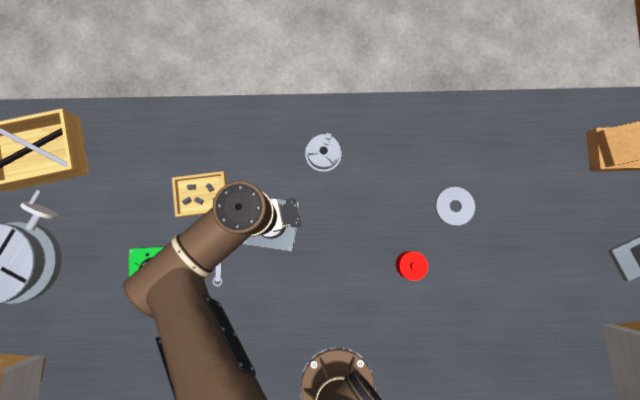

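The scene view shows the cap seated level on the boss at crop (378,290), with only a thin ring of gasket showing. The ticks and bystanders are unmoved. The push has eased to about 9 N, so I'll bring it back up to about 20 N.

carry_out(plan=[[-0.001,0,-0.003,-0.002,0,-0.001],[-0.001,0,-0.002,0,0.002,0]])

```text
time_s: 18.15
tcp_pos: [0.5269, 0.2018, 0.1237]
eef_rot: [180.0, 0.0, -168.9]
contact_force: [-4.8, -3.6, 17.2]
gripper_width: 0.0249
```

```bash
python3 - <<'E'
from h import *
for i in range(5):
    togo([.5261,.2014,.124],-169); r.capture("wrist")
E
```

```text
t 18.15 d [-0.0008 -0.0004  0.0003] w [-0.0007  0.0001 -0.0018] F [-4.76 -3.61 17.15] M [-1.508  1.698 -0.062] w 0.0249 j6 -119.7
t 18.2 d [-0.0008 -0.0004  0.0003] w [-0.0008  0.0001 -0.0019] F [-5.32 -3.21 15.81] M [-1.263  1.602 -0.044] w 0.0254 j6 -119.7
t 18.25 d [-0.0008 -0.0004  0.0002] w [-0.001   0.0002 -0.0018] F [-4.11 -2.78 14.9 ] M [-1.249  1.656  0.002] w 0.0247 j6 -119.7
t 18.3 d [-0.0008 -0.0004  0.0002] w [-0.001   0.0002 -0.0017] F [-5.26 -3.82 16.35] M [-1.193  1.566 -0.037] w 0.0246 j6 -119.7
t 18.35 d [-0.0008 -0.0004  0.0002] w [-0.0009  0.0002 -0.0017] F [-4.7  -2.53 15.62] M [-1.212  1.62   0.003] w 0.0248 j6 -119.7
```

carry_out(plan=[[-0.001,-0.0005,-0.0025,0,0,0]])

```text
time_s: 18.48
tcp_pos: [0.5271, 0.2016, 0.1237]
eef_rot: [179.9, 0.2, -168.9]
contact_force: [-7.2, 0.1, 20.5]
gripper_width: 0.025
```

```bash
python3 - <<'E'
from h import *
for i in range(8):
    if i in(0,3,7):togo([.5261,.2014,.124],-169)
    r.capture("wrist")
E
```

```text
t 18.4833 d [-0.001  -0.0002  0.0003] w [-0.0018  0.0031 -0.0026] F [-7.24  0.13 20.45] M [-0.123  2.643 -0.14 ] w 0.025 j6 -119.7
t 18.6333 d [-0.0009 -0.0003  0.0003] w [-0.002   0.0032 -0.0026] F [-6.13 -1.72 16.91] M [-0.646  2.043 -0.079] w 0.0254 j6 -119.7
t 18.8333 d [-0.0009 -0.0003  0.0002] w [-0.002   0.0032 -0.0027] F [-5.4  -1.62 17.91] M [-0.669  2.152 -0.091] w 0.0253 j6 -119.7
```

The push is steady at about 17 to 18 N at the stop. As a last check I'll see whether the cap slipped in the grip: the apparent radius at the assumed height should still be 44.7 mm.

```bash
python3 - <<'E'
from h import *
s=r.get_state();c=cam("wrist",s);im=r.capture("wrist")[:,:,::-1].copy();cv2.imwrite("pics/w10.png",im);g=im.max(axis=2).astype(np.float32)
for off in(.0029,.0):
    E=[]
    for a in np.radians(np.arange(182,358,2)):
        rr=np.arange(50,95,.25);p=np.array([319.,243])+rr[:,None]*[np.cos(a),np.sin(a)]
        v=cv2.remap(g,p[:,0].astype(np.float32),p[:,1].astype(np.float32),1).reshape(1,-1)
        d=-cv2.GaussianBlur(np.gradient(v[0]).reshape(1,-1).astype(np.float32),(0,0),1.5).ravel();E.append(p[np.argmax(d)])
    P=onz(c,E,s["tcp_pos"][2]-off)[:,:2];k=np.ones(len(P),bool)
    for th in (.003,.0015,.001,.001):
        Q=P[k];x=np.linalg.lstsq(np.c_[2*Q,np.ones(len(Q))],(Q**2).sum(1),rcond=None)[0];R=np.sqrt(x[2]+x[0]**2+x[1]**2)
        e=abs(np.linalg.norm(P-x[:2],axis=1)-R);k=e<th
    print(off,x[:2],x[:2]-s["tcp_pos"][:2],R,k.sum(),len(P))
E
```

```text
0.0029 [0.52610049 0.20151787] [-0.00091645 -0.00019986] 0.044602624046461495 85 88
0.0 [0.52466064 0.2012315 ] [-0.0023563  -0.00048624] 0.04379332990737844 85 88
```

View pics/w10.png

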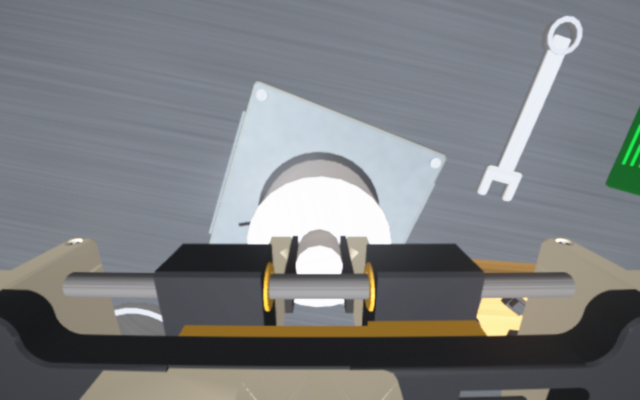

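There was no slip: the radius is 44.6 mm, the cap's axis is within 1 mm of the seat, and the rim is at about 60.8 mm, which is full squeeze. I'm handing the job in while still pressing.

```bash
python3 - <<'E'
from h import *
togo([.5261,.2014,.124],-169)
print(r.close_job())
E
```

```text
t 18.9333 d [-0.0009 -0.0003  0.0003] w [-0.002   0.0032 -0.0027] F [-6.02 -1.87 17.12] M [-0.671  2.095 -0.036] w 0.025 j6 -119.7
the job is handed in; nothing more can be done
None
```

The selector is at the stud and the grey cap is down over it. I handed the job in at 18.9 s with the arm still pressing the cap at about 17 N.

- **Selector:** I turned it from -0.35 to the stud's detent (0.35) and let go. The close view afterwards showed its pointer straight at the stud.
- **Cap:** The rim is about 61 mm above the bench, past the catches and at the gasket's full-squeeze stop. The cap sits within 1 mm of the seat's axis and had not slipped in the grip. The other things on the bench that stayed in view look unmoved.
- **Not confirmed:** I never caught the 6–9 N peak of the snap in the force readings, because I only read the force after each short move. That the cap snapped on is judged from the rim's depth.
- **Higher force and side load:** The push reached about 30 N briefly before I eased it. A side force of about 6 N remained while holding.

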